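# Set the portion stop and hold the cheese in the guide for the cut

## Robot

A 7-joint arm with a two-finger parallel gripper is mounted at the origin on the work surface. World frame = base frame: x ahead of the robot, y to its left, z up, the work surface at z = 0. Lengths are in mm, angles in rad, forces in N, time in s.
With the tool pointing down it reaches from about 425 to 825 mm from the base axis. Payload 3.6 kg.
Tool frame: the origin (TCP) lies between the finger pads; the fingertips stand 19 mm ahead of it and the grasp point (between the pads) is the TCP (manip.tips_ahead is the distance from the TCP to the fingertips, in mm); z points along the fingers, y is the line along which they close (so a half turn about z gives the same grasp; the last joint's range is limited). The gripper opens to 93 mm and grips with 3 to 60 N. Pads are 15 mm wide; open, the fingers measure 128 mm over their backs; the gripper's body (75 mm by 188 mm) begins 65 mm behind the grasp point.
Start: joints at [1.099, 0.615, -0.013, 1.423, 0.008, 1.103, -0.04], TCP at [280.274, -586.438, 237.64] pointing down, gripper open.
Joint ranges: [-3.12, 3.12], [-0.3, 2.06], [-1.34, 1.32], [0.26, 2.42], [-1.36, 4.5], [0.01, 1.98], [-2.84, 2.84]. Speed limits (rad/s): [2.79, 2.79, 3.14, 3.14, 3.14, 3.14, 3.14].

## Interface

Orientations are given as [roll, pitch, yaw] about the fixed x, y, z axes, in that order (R = Rz(yaw) Ry(pitch) Rx(roll)).
In Python, from station import manip, vision gives the robot as it stands. The module is installed in compiled form; this text tells all that it offers.
- The arm moves only by the tool servo_tool, never from a script. Its argument "moves" is a list of rows, each an object of numbers: "dx", "dy", "dz": the shift along the tool's x, y, z in cm; "wx", "wy", "wz": the turn, a rotation vector about the tool's x, y, z in degrees. In form: [{"dx": .., "dy": .., "dz": .., "wx": .., "wy": .., "wz": ..}, ...]. A call has 1 to 20 rows; each row is the pose to reach, as a shift and turn from the pose commanded when the call began, along the tool's axes at that moment; what a row does not reach only later rows make up. A row lasts 1/10 s, in which the tool goes at most 50 mm and 8.59 degrees, less where a joint would pass 70% of its speed; a pose out of reach is approached as far as the arm can. A call with a gripper value outside its range is refused whole. "gripper" is the closure, from -1 (fully open) to 1 (shut), set as the call begins (left out, the last holds). The fingers move at their own pace and stop on an object; "newtons" is the grip in N (left out, the last holds). Time passes only in rows, so rows that repeat a pose let the fingers close. It gives the time, the measured TCP pose, the force and the opening at its end, in the units of the state.
- manip.state(): the state, without advancing time (a new reading comes with each control period).
- vision.get_image(name): name is "scene" or "top" or "wrist"; returns a dict with "image" (480x640x3 uint8, red, green, blue), "mtx" (3x3 intrinsics, pixels), "T" (4x4, takes a point from camera to world coordinates); the wrist camera has in their place "T_tool_cam" (4x4, takes a point from camera to tool coordinates, whose origin is the TCP and whose axes are the flange's). Camera axes: x right, y up, looking along -z (the intrinsics and any distortion apply to the point x, -y, -z); pixel columns grow to the right and rows downward; lengths in mm; the calibration is good to about 2 mm. A picture is of the moment at which its call begins: read the wrist's pose just before it. There is no depth.
- manip.hand_in(): hands the job in, once; it reports no verdict.
The state is a dict: "t": time; "joint_positions": joint angles; "joint_velocities": joint speeds; "effort": joint torques, N m; "position": TCP position; "tool_rot": TCP orientation; "force": force on the tool from outside, world axes, zero at the start; "moment": the same for the moment, N m; "finger_gap": finger opening in mm.
Only numpy, scipy, OpenCV 4.12 (cv2) and the standard library are available. Lean on these libraries where they do the work, as an engineer would, in place of code of your own. Each camera call takes 0.05 s, during which the arm holds its last target. There are 200 camera calls.

## Task

Slide the grey stop along the fence of the portioning guide until it clicks home at the end nearest the robot. Then lay the loaf-shaped block of cheese on the board, lengthwise along the fence, square in the corner with its long side flush on the fence and its end against the stop, and press it firmly with one slanting push of the fingers, against the fence and down onto the board at once, as for a cut. Finish while still holding that push, do not let go, and leave the knife and the other things where they are.

Things in the scene. Friction and masses are not known exactly. Their poses are not given: they have to be found in the camera images.
- seat (a point): centre of the space the cheese has to fill: where cheese_mid is when the cheese lies on the board, long side flush on the fence and one end touching the stop in its home position. Its x axis runs along the fence, away from the stop's home end; y points square into the fence; z up. Fixed to the guide at (-30, 56, 45) mm of the guide's frame. The guide is fixed to the table, but placed and turned anew each time (yaw up to 0.3 rad).
- guide: the portioning guide's steel base; origin on the table under the middle of the board; axes as those of seat. Behind the fence stands the small detent housing (to y = 115 mm), at x = -88 mm.
- board: white plastic cutting board of the guide, same frame as guide: x -130 to 130 mm, y -120 to 79 mm, its top 20 mm above the table. Slippery.
- fence: upright aluminium fence along the +y side of the board, same frame as guide: its face at y = 80 mm, 12 mm thick, x -130 to 130 mm, top 72 mm above the table (52 mm above the board). It cannot move.
- stop (a joint): travel of the grey stop along the fence, m: grows as the stop moves along the guide's -x; 0.140 = home, at the end of its travel; starts between 0 and 0.07. It slides with about 1.5 N; from 0.126 on a sprung detent resists with about 6 to 10 N, and past 0.133 it snaps home and holds the stop there.
- stop_face (a point): centre of the stop's upright working face, the one that looks along the guide's +x. The stop is a grey block straddling the fence: 30 mm along the fence, standing 50 mm out in front of it (guide y 30 to 79 mm), from 2 mm above the board to 84 mm above the table. The point lies at guide y = 55 mm, 48 mm above the table; at home at guide x = -80 mm, with the stop's other side at -110 mm.
- cheese_mid (a point): centre (half-way up) of the loose block of hard cheese, 100 mm long (its x), 48 mm wide (its y), 50 mm high, about 250 g. Its sides are upright to 38 mm; above, both long top edges are bevelled at 45 degrees, 12 mm by 12 mm, leaving a top 24 mm wide. Starts on the bare table right of the guide (-y), any half turn of it is the same.
- knife: white-handled knife, 245 mm long, lying on the board along its open side (18 mm high, its middle line 96 mm from the board's centre line, i.e. y = -96 mm in the guide's frame); a bystander
- wheel: small round cheese, 84 mm across, 38 mm high; a bystander, origin at the centre of its underside
- mill: wooden pepper mill, 56 mm across, 130 mm tall; a bystander, origin at the centre of its underside
- jar: glass jar, 70 mm across, 100 mm tall; a bystander, origin at the centre of its underside
- bowl: steel bowl, 124 mm across, 60 mm high; a bystander, origin at the centre of its underside
- turner: spatula with black handle, 240 mm long, lying flat; a bystander, origin at the centre of its underside
- ramekin: white ramekin, 80 mm across, 45 mm high; a bystander, origin at the centre of its underside
- scraper: steel bench scraper with white grip, 103 by 130 mm, 20 mm high, lying flat; a bystander, origin at the centre of its underside
Not all that is in view belongs to the job. Leave any pink or turquoise look-alike of the part that bears cheese_mid alone.

How it is judged:
By the outcome, as a careful person would: the job done as asked, in the order asked, and still so for the second after the job is handed in, while the arm keeps its last pose, push and grip.
It also fails if it takes over 72 s, if anything falls off the work surface, if the arm or the gripper's body presses on something with over 40 N, if the wrist force passes 120 N, or if a joint passes its speed limit or range.

## Working session

There is one attempt and no reset: what is moved stays moved. The work goes in short steps, Python scripts to look and compute and a tool call to move; the robot and the scene stay as the last step left them, time stands still between calls to the robot, and variables do not carry over. Pictures are saved under pics/ and viewed, on a budget of 10 in all, crops included, one or two more only if the job needs it, and the job is handed in when it is done.

Besides the shell and the picture viewer there is one more tool, called as name(argument=value, ...) on one line, values as JSON. servo_tool: Moves the arm, as the interface text tells. Its arguments: {"type":"object","properties":{"moves":{"type":"array","items":{"type":"object","properties":{"dx":{"type":"number"},"dy":{"type":"number"},"dz":{"type":"number"},"wx":{"type":"number"},"wy":{"type":"number"},"wz":{"type":"number"}}}},"gripper":{"type":"number"},"newtons":{"type":"number"}},"required":["moves"]}

```bash
mkdir -p pics
python3 - <<'E'
from station import manip, vision
import cv2
print(manip.state())
for n in ("scene","top"):
    d=vision.get_image(n); cv2.imwrite(f"pics/{n}0.png",d["image"][:,:,::-1]); print(n,d["mtx"],d["T"],[k for k in d])
d=vision.get_image("wrist");print({k:v for k,v in d.items() if k!="image"}); print(manip.tips_ahead)
E
```

```text
{'t': 0.0, 'joint_positions': array([ 1.09849274,  0.6159025 , -0.01261972,  1.42489874,  0.00809351,
        1.10338255, -0.04040293]), 'joint_velocities': array([-0.00047258,  0.00059228,  0.00042508, -0.00109536,  0.00178228,
        0.00159471,  0.00450594]), 'effort': array([ 3.77212348e-05, -4.58931792e+01,  2.08774852e-01, -1.65742868e+01,
       -6.12244732e-02,  2.04053154e-02,  2.16846342e-04]), 'position': array([ 279.96074319, -585.79623978,  236.49200388]), 'tool_rot': array([-3.13905164e+00,  2.85036877e-05,  4.45867019e-01]), 'force': array([ 0.24100413,  0.35640137, -0.35427963]), 'moment': array([ 0.04143197, -0.00310046, -0.00233474]), 'finger_gap': 93.06934051567595}
scene [[476.13988209   0.         308.01851772]
 [  0.         476.13988209 236.4299862 ]
 [  0.           0.           1.        ]] [[ 4.64897202e-01 -7.09185648e-01  5.30024819e-01  1.02354151e+03]
 [ 8.85304617e-01  3.79334160e-01 -2.68963438e-01 -2.87268069e+02]
 [-1.03115092e-02  5.94273769e-01  8.04196717e-01  8.84326063e+02]
 [ 0.00000000e+00  0.00000000e+00  0.00000000e+00  1.00000000e+00]] ['i
[... 264 characters left out ...]
02 -3.11376291e+01]
 [ 8.43531473e-03  1.53722688e-01  9.88078024e-01  1.01635255e+03]
 [ 0.00000000e+00  0.00000000e+00  0.00000000e+00  1.00000000e+00]] ['image', 'mtx', 'T']
{'mtx': array([[406.02714517,   0.        , 321.74659192],
       [  0.        , 406.02714517, 239.97411355],
       [  0.        ,   0.        ,   1.        ]]), 'T_tool_cam': array([[-5.66506754e-04,  9.58230329e-01,  2.85997056e-01,
         8.05649520e+01],
       [ 9.99999198e-01,  2.18877324e-04,  1.24746532e-03,
        -1.66597454e-01],
       [ 1.13276083e-03,  2.85997534e-01, -9.58229684e-01,
        -1.47193630e+02],
       [ 0.00000000e+00,  0.00000000e+00,  0.00000000e+00,
         1.00000000e+00]])}
19.0
```

View pics/top0.png

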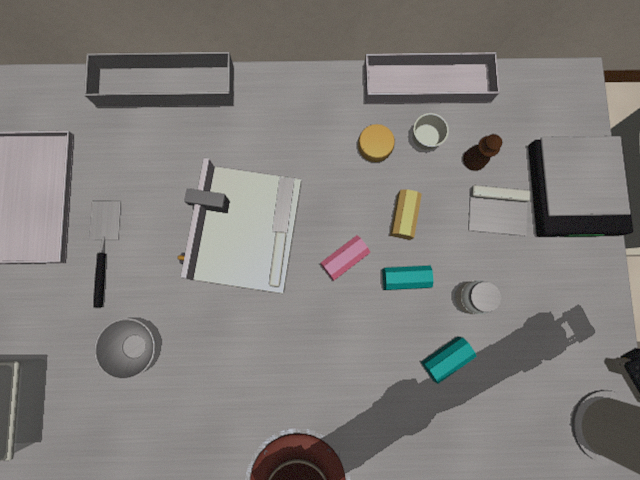

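View pics/scene0.png

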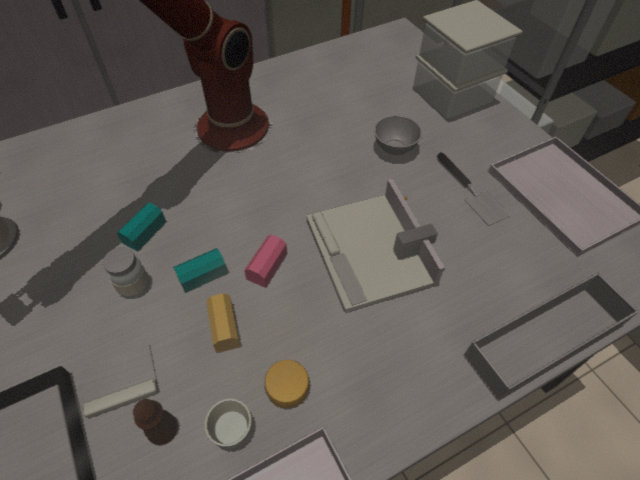

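The top view shows the fence at left, from (187,278) to (208,160). The stop is at (206,200), the yellow cheese at (405,213), and the knife on the board's right side. The scene view agrees. Next I measure the guide and the cheese.

```bash
cat > h.py <<'E'
import numpy as np, cv2
from scipy.spatial.transform import Rotation as Ro
from station import manip, vision
def cam(n):
    s=manip.state(); d=vision.get_image(n)
    if n=="wrist":
        T=np.eye(4);T[:3,:3]=Ro.from_euler('xyz',s["tool_rot"]).as_matrix();T[:3,3]=s["position"]
        d["T"]=T@d["T_tool_cam"]
    return d
def pts(d,uv,z):
    uv=np.atleast_2d(uv).astype(float);K=d["mtx"]
    r=np.c_[(uv[:,0]-K[0,2])/K[0,0],-(uv[:,1]-K[1,2])/K[1,1],-np.ones(len(uv))]@d["T"][:3,:3].T
    o=d["T"][:3,3]; return o+r*((z-o[2])/r[:,2])[:,None]
def mask(im,lo,hi):
    m=cv2.inRange(cv2.cvtColor(im,cv2.COLOR_RGB2HSV),lo,hi); return cv2.morphologyEx(m,cv2.MORPH_OPEN,np.ones((3,3)))
def blobs(m,amin=100):
    c,_=cv2.findContours(m,cv2.RETR_EXTERNAL,cv2.CHAIN_APPROX_NONE); return sorted([x for x in c if cv2.contourArea(x)>amin],key=cv2.contourArea,reverse=True)
def go(pos,yaw,tilt=None):
    """row (cm, deg) from the measured pose to pos; tool down with yaw, or rotation tilt"""
    s=manip.state();R0=Ro.from_euler('xyz',s["tool_rot"])
    R=Ro.from_euler('xyz',[np.pi,0,yaw]) if tilt is None else tilt
    print("row",np.round(R0.inv().apply(np.array(pos)-s["position"])/10,2),np.round((R0.inv()*R).as_rotvec(degrees=True),1))
E
python3 - <<'E'
from h import *
for n in("top","scene"):
    d=cam(n);im=d["image"]
    for c in blobs(mask(im,(15,90,60),(32,255,255)))[:3]:
        (r:=cv2.minAreaRect(c)); P=pts(d,cv2.boxPoints(r),25); print(n,"yellow",r,P[:,:2].round().tolist(),pts(d,r[0],25)[0].round(1))
d=cam("top");im=d["image"];hsv=cv2.cvtColor(im,cv2.COLOR_RGB2HSV)
for u,v in((250,230),(250,150),(205,195),(205,165),(280,200),(405,213)):print((u,v),im[v,u],hsv[v,u])
# board corners open side z20, fence top far/near outer corners z72, by eye
print(pts(d,[(301,180),(284,292)],20).round(1)); print(pts(d,[(205,159),(211,161),(182,277),(189,279)],72).round(1))
E
```

```text
top yellow ((405.63665771484375, 213.93511962890625), (23.52078628540039, 47.9556884765625), 10.124671936035156) [[517.0, -212.0], [624.0, -236.0], [613.0, -288.0], [507.0, -263.0]] [ 564.8 -249.8   25. ]
top yellow ((375.70001220703125, 142.60000610351562), (34.882659912109375, 37.11872863769531), 26.56505012512207) [[712.0, -135.0], [791.0, -175.0], [752.0, -245.0], [674.0, -204.0]] [ 731.8 -189.7   25. ]
scene yellow ((286.5, 383.5), (47.0, 43.0), 90.0) [[675.0, -206.0], [713.0, -134.0], [790.0, -175.0], [755.0, -242.0]] [ 734.6 -190.    25. ]
scene yellow ((221.86793518066406, 321.9622497558594), (56.39229202270508, 25.677536010742188), 79.3803482055664) [[493.0, -260.0], [507.0, -210.0], [629.0, -238.0], [616.0, -285.0]] [ 563.4 -248.9   25. ]
(250, 230) [183 187 177] [ 42  14 187]
(250, 150) [151 146 144] [  9  12 151]
(205, 195) [109 109 108] [ 30   2 109]
(205, 165) [185 177 180] [169  11 185]
(280, 200) [168 164 163] [  6   8 168]
(405, 213) [185 181 117] [ 28  94 185]
[[647.9 -18.1  20. ]
 [397.3  22.4  20. ]]
[[682.9 187.1  72. ]
 [678.2 174.1  72. ]
 [429.9 229.9  72. ]
 [425.5 215.4  72. ]]
```

```bash
python3 -c "
from h import *
go([520,100,270],-0.165)"
```

```text
row [ 51.23 -51.58  -3.23] [-0.  0. 35.]
```

servo_tool(moves=[{"dx": 51.2,"dy": -51.6,"dz": -3.2,"wz": 35},{"dx": 51.2,"dy": -51.6,"dz": -3.2,"wz": 35},{"dx": 51.2,"dy": -51.6,"dz": -3.2,"wz": 35},{"dx": 51.2,"dy": -51.6,"dz": -3.2,"wz": 35},{"dx": 51.2,"dy": -51.6,"dz": -3.2,"wz": 35},{"dx": 51.2,"dy": -51.6,"dz": -3.2,"wz": 35},{"dx": 51.2,"dy": -51.6,"dz": -3.2,"wz": 35},{"dx": 51.2,"dy": -51.6,"dz": -3.2,"wz": 35},{"dx": 51.2,"dy": -51.6,"dz": -3.2,"wz": 35},{"dx": 51.2,"dy": -51.6,"dz": -3.2,"wz": 35},{"dx": 51.2,"dy": -51.6,"dz": -3.2,"wz": 35},{"dx": 51.2,"dy": -51.6,"dz": -3.2,"wz": 35},{"dx": 51.2,"dy": -51.6,"dz": -3.2,"wz": 35},{"dx": 51.2,"dy": -51.6,"dz": -3.2,"wz": 35},{"dx": 51.2,"dy": -51.6,"dz": -3.2,"wz": 35},{"dx": 51.2,"dy": -51.6,"dz": -3.2,"wz": 35},{"dx": 51.2,"dy": -51.6,"dz": -3.2,"wz": 35},{"dx": 51.2,"dy": -51.6,"dz": -3.2,"wz": 35},{"dx": 51.2,"dy": -51.6,"dz": -3.2,"wz": 35},{"dx": 51.2,"dy": -51.6,"dz": -3.2,"wz": 35}], gripper=1, newtons=30)

```text
invalid input at $.moves[0]: expected keys dx, dy, dz, wx, wy, wz
```

```bash
python3 -c "
from h import *
import pickle
d=cam('wrist');cv2.imwrite('pics/w1.png',d['image'][:,:,::-1]);pickle.dump(d,open('w1.pkl','wb'))"
```

```text
(no output)
```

View pics/w1.png

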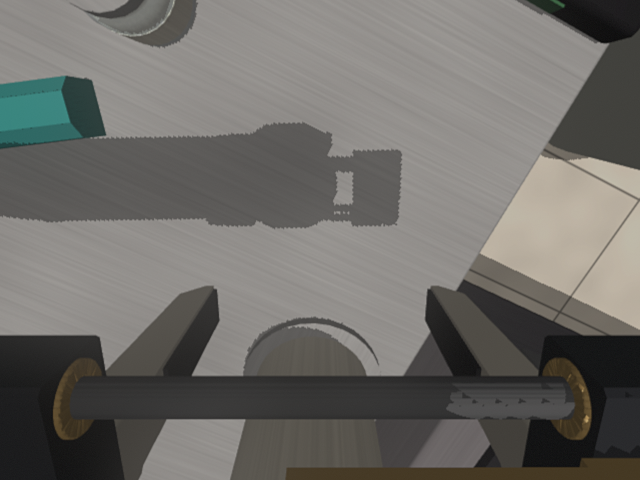

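servo_tool(moves=[{"dx": 4,"dy": -4,"dz": -0.3,"wx": 0,"wy": 0,"wz": 3},{"dx": 8,"dy": -8,"dz": -0.5,"wx": 0,"wy": 0,"wz": 6},{"dx": 12,"dy": -12,"dz": -1,"wx": 0,"wy": 0,"wz": 9},{"dx": 16,"dy": -16,"dz": -1,"wx": 0,"wy": 0,"wz": 12},{"dx": 20,"dy": -20,"dz": -1,"wx": 0,"wy": 0,"wz": 15},{"dx": 24,"dy": -24,"dz": -2,"wx": 0,"wy": 0,"wz": 18},{"dx": 28,"dy": -28,"dz": -2,"wx": 0,"wy": 0,"wz": 21},{"dx": 32,"dy": -32,"dz": -2,"wx": 0,"wy": 0,"wz": 24},{"dx": 36,"dy": -36,"dz": -3,"wx": 0,"wy": 0,"wz": 26},{"dx": 40,"dy": -40,"dz": -3,"wx": 0,"wy": 0,"wz": 28},{"dx": 44,"dy": -44,"dz": -3,"wx": 0,"wy": 0,"wz": 30},{"dx": 47,"dy": -47,"dz": -3.2,"wx": 0,"wy": 0,"wz": 32},{"dx": 49,"dy": -49.5,"dz": -3.2,"wx": 0,"wy": 0,"wz": 34},{"dx": 51.2,"dy": -51.6,"dz": -3.2,"wx": 0,"wy": 0,"wz": 35},{"dx": 51.2,"dy": -51.6,"dz": -3.2,"wx": 0,"wy": 0,"wz": 35},{"dx": 51.2,"dy": -51.6,"dz": -3.2,"wx": 0,"wy": 0,"wz": 35},{"dx": 51.2,"dy": -51.6,"dz": -3.2,"wx": 0,"wy": 0,"wz": 35}], gripper=1, newtons=30)

```text
t: 2.05
position: [519.5, 99.8, 269.5]
tool_rot: [3.141, 0.0, -0.164]
force: [-0.5, -1.1, -0.7]
finger_gap: 0.6
```

```bash
python3 -c "
from h import *
import pickle
d=cam('wrist');cv2.imwrite('pics/w2.png',d['image'][:,:,::-1]);pickle.dump(d,open('w2.pkl','wb'))"
```

```text
(no output)
```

View pics/w2.png

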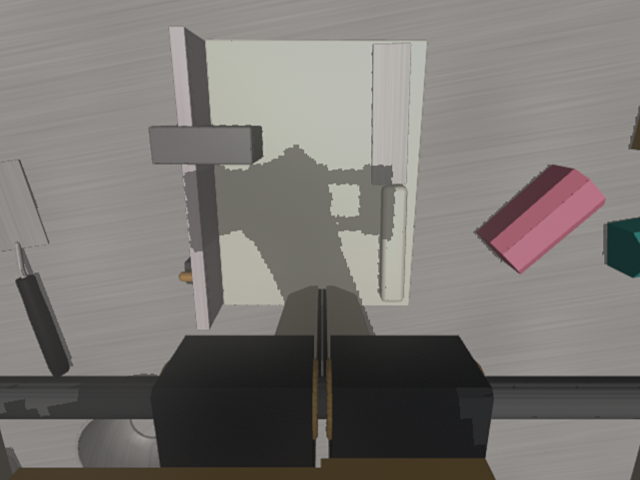

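The wrist view shows the whole guide. The board's open-side corners are at (427,41) and (409,304), and the fence top runs from (169..184,27) to (197..210,328). The stop top covers (149..251, 127..163).

```bash
python3 -c "
from h import *
import pickle
d=pickle.load(open('w2.pkl','rb'))
b=pts(d,[(427,41),(409,304),(207,40)],20);f=pts(d,[(184,27),(210,327),(169,28),(197,329)],72);s=pts(d,[(149,127),(251,127),(152,163),(252,163)],84)
print(b.round(1),f.round(1),s.round(1),sep='\n')
# rigid fit guide xy -> world
G=np.array([(130,-120),(-130,-120),(130,80),(-130,80),(130,92),(-130,92.)]);W=np.r_[b[:2],f][:,:2]
g0,w0=G.mean(0),W.mean(0);A=(G-g0).T@(W-w0);th=np.arctan2(A[0,1]-A[1,0],A[0,0]+A[1,1]);R=np.array([[np.cos(th),-np.sin(th)],[np.sin(th),np.cos(th)]]);t=w0-R@g0
print(th,t,((W-t)@R-G).round(1).tolist(),'stop',((s[:,:2]-t)@R).round(1).tolist())
"
```

```text
[[648.6 -15.8  20. ]
 [395.8  26.4  20. ]
 [681.4 177.   20. ]]
[[682.3 180.4  72. ]
 [429.6 222.7  72. ]
 [683.5 191.9  72. ]
 [429.5 235.4  72. ]]
[[614.8 222.9  84. ]
 [601.6 143.5  84. ]
 [587.3 228.5  84. ]
 [574.  148.7  84. ]]
-0.1667550829155272 [542.00149607 123.08462519] [[-1.9, 0.7], [1.9, 0.4], [-1.2, -0.2], [2.6, -0.4], [-1.9, -0.6], [0.5, 0.1]] stop [[55.2, 110.5], [55.4, 30.0], [27.1, 111.5], [27.3, 30.6]]
```

```bash
cat >> h.py <<'E'
TH=-0.167; GO=np.array([541.5,122.3]); RG=Ro.from_euler('z',TH)
def g2w(x,y,z): return RG.apply([x,y,z])+np.r_[GO,0]
def w2g(p): return RG.inv().apply(np.array(p)-np.r_[GO,0])
def gs():
    s=manip.state(); print("guide pos",w2g(s["position"]).round(1),"yaw",(s["tool_rot"]-[0,0,TH]).round(3),"F guide",RG.inv().apply(s["force"]).round(1),"gap",round(s["finger_gap"],1),"t",s["t"])
E
python3 -c "
from h import *
gs();go(g2w(90,52,150),TH);go(g2w(90,52,55),TH);"
```

```text
guide pos [-17.7 -27.2 269.6] yaw [3.14 0.   0.  ] F guide [-0.4 -0.5 -0.1] gap 0.8 t 2.1
row [10.78 -7.94 11.94] [0.1 0.  0. ]
row [10.78 -7.95 21.44] [0.1 0.  0. ]
```

servo_tool(moves=[{"dx": 3,"dy": -2,"dz": 2,"wx": 0,"wy": 0,"wz": 0},{"dx": 6,"dy": -4.5,"dz": 4,"wx": 0,"wy": 0,"wz": 0},{"dx": 9,"dy": -6.5,"dz": 7,"wx": 0,"wy": 0,"wz": 0},{"dx": 10.8,"dy": -7.9,"dz": 10,"wx": 0,"wy": 0,"wz": 0},{"dx": 10.8,"dy": -7.9,"dz": 13,"wx": 0,"wy": 0,"wz": 0},{"dx": 10.8,"dy": -7.9,"dz": 16,"wx": 0,"wy": 0,"wz": 0},{"dx": 10.8,"dy": -7.9,"dz": 19,"wx": 0,"wy": 0,"wz": 0},{"dx": 10.8,"dy": -7.9,"dz": 21.4,"wx": 0,"wy": 0,"wz": 0},{"dx": 10.8,"dy": -7.9,"dz": 21.4,"wx": 0,"wy": 0,"wz": 0}])

```text
t: 3.0
position: [636.5, 156.4, 52.1]
tool_rot: [3.136, 0.007, -0.168]
force: [0.1, -0.0, 0.5]
finger_gap: 0.6
```

servo_tool(moves=[{"dx": -1,"dy": 0,"dz": 0,"wx": 0,"wy": 0,"wz": 0},{"dx": -2,"dy": 0,"dz": 0,"wx": 0,"wy": 0,"wz": 0},{"dx": -3,"dy": 0,"dz": 0,"wx": 0,"wy": 0,"wz": 0},{"dx": -4,"dy": 0,"dz": 0,"wx": 0,"wy": 0,"wz": 0},{"dx": -5,"dy": 0,"dz": 0,"wx": 0,"wy": 0,"wz": 0},{"dx": -6,"dy": 0,"dz": 0,"wx": 0,"wy": 0,"wz": 0},{"dx": -7,"dy": 0,"dz": 0,"wx": 0,"wy": 0,"wz": 0},{"dx": -8,"dy": 0,"dz": 0,"wx": 0,"wy": 0,"wz": 0},{"dx": -9,"dy": 0,"dz": 0,"wx": 0,"wy": 0,"wz": 0},{"dx": -10,"dy": 0,"dz": 0,"wx": 0,"wy": 0,"wz": 0},{"dx": -11,"dy": 0,"dz": 0,"wx": 0,"wy": 0,"wz": 0},{"dx": -12,"dy": 0,"dz": 0,"wx": 0,"wy": 0,"wz": 0},{"dx": -13,"dy": 0,"dz": 0,"wx": 0,"wy": 0,"wz": 0},{"dx": -13.5,"dy": 0,"dz": 0,"wx": 0,"wy": 0,"wz": 0},{"dx": -14,"dy": 0,"dz": 0,"wx": 0,"wy": 0,"wz": 0}])

```text
t: 4.5
position: [500.5, 183.2, 55.6]
tool_rot: [3.142, 0.0, -0.165]
force: [2.1, 0.8, -0.1]
finger_gap: 0.6
```

```bash
python3 -c "
from h import *
gs()"
```

```text
guide pos [-50.6  53.3  55.6] yaw [3.142e+00 0.000e+00 2.000e-03] F guide [ 2.   1.1 -0.1] gap 0.6 t 4.5
```

servo_tool(moves=[{"dx": -0.3,"dy": 0,"dz": 0,"wx": 0,"wy": 0,"wz": 0},{"dx": -0.6,"dy": 0,"dz": 0,"wx": 0,"wy": 0,"wz": 0},{"dx": -0.9,"dy": 0,"dz": 0,"wx": 0,"wy": 0,"wz": 0},{"dx": -1.2,"dy": 0,"dz": 0,"wx": 0,"wy": 0,"wz": 0},{"dx": -1.5,"dy": 0,"dz": 0,"wx": 0,"wy": 0,"wz": 0},{"dx": -1.8,"dy": 0,"dz": 0,"wx": 0,"wy": 0,"wz": 0},{"dx": -2.1,"dy": 0,"dz": 0,"wx": 0,"wy": 0,"wz": 0},{"dx": -2.1,"dy": 0,"dz": 0,"wx": 0,"wy": 0,"wz": 0}])

```text
t: 5.3
position: [480.4, 186.4, 55.8]
tool_rot: [3.142, -0.0, -0.165]
force: [2.1, -0.5, 1.1]
finger_gap: 0.3
```

servo_tool(moves=[{"dx": -0.2,"dy": 0,"dz": 0,"wx": 0,"wy": 0,"wz": 0},{"dx": -0.3,"dy": 0,"dz": 0,"wx": 0,"wy": 0,"wz": 0},{"dx": -0.3,"dy": 0,"dz": 0,"wx": 0,"wy": 0,"wz": 0}])

```text
t: 5.6
position: [480.4, 186.4, 55.9]
tool_rot: [-3.14, -0.006, -0.166]
force: [8.6, -1.0, -3.2]
finger_gap: 0.1
```

```bash
python3 -c "
from h import *
gs()"
```

```text
guide pos [-70.9  53.   55.9] yaw [-3.14e+00 -6.00e-03  1.00e-03] F guide [ 8.6  0.4 -3.2] gap 0.1 t 5.6
```

servo_tool(moves=[{"dx": -0.2,"dy": 0,"dz": 0,"wx": 0,"wy": 0,"wz": 0},{"dx": -0.4,"dy": 0,"dz": 0,"wx": 0,"wy": 0,"wz": 0},{"dx": -0.4,"dy": 0,"dz": 0,"wx": 0,"wy": 0,"wz": 0}])

```text
t: 5.9
position: [480.4, 186.4, 56.1]
tool_rot: [-3.138, -0.013, -0.168]
force: [14.3, -3.0, -9.2]
finger_gap: 0.6
```

```bash
python3 -c "
from h import *
gs()"
```

```text
guide pos [-70.9  53.1  56.1] yaw [-3.138e+00 -1.300e-02 -1.000e-03] F guide [14.6 -0.6 -9.2] gap 0.6 t 5.9
```

The stop is rigid at home: no further motion while the force rises to 14 N. Next, the cheese.

```bash
python3 -c "
from h import *
go([500,-237,200],-0.22)"
```

```text
row [  9.2   41.37 -14.41] [-0.2 -0.7  3. ]
```

servo_tool(moves=[{"dx": 1.5,"dy": 0,"dz": 0,"wx": 0,"wy": 0,"wz": 0},{"dx": 2.5,"dy": 0,"dz": -2,"wx": 0,"wy": 0,"wz": 0},{"dx": 3,"dy": 1,"dz": -6,"wx": 0,"wy": 0,"wz": 0},{"dx": 3,"dy": 3,"dz": -10,"wx": 0,"wy": 0,"wz": 0},{"dx": 4,"dy": 7,"dz": -13,"wx": 0,"wy": 0,"wz": 1},{"dx": 5,"dy": 11,"dz": -14.4,"wx": 0,"wy": 0,"wz": 2},{"dx": 6,"dy": 15,"dz": -14.4,"wx": 0,"wy": 0,"wz": 3},{"dx": 7,"dy": 19,"dz": -14.4,"wx": 0,"wy": 0,"wz": 3},{"dx": 8,"dy": 23,"dz": -14.4,"wx": 0,"wy": 0,"wz": 3},{"dx": 9,"dy": 27,"dz": -14.4,"wx": 0,"wy": 0,"wz": 3},{"dx": 9.2,"dy": 31,"dz": -14.4,"wx": 0,"wy": 0,"wz": 3},{"dx": 9.2,"dy": 35,"dz": -14.4,"wx": 0,"wy": 0,"wz": 3},{"dx": 9.2,"dy": 39,"dz": -14.4,"wx": -0.2,"wy": -0.7,"wz": 3},{"dx": 9.2,"dy": 41.4,"dz": -14.4,"wx": -0.2,"wy": -0.7,"wz": 3},{"dx": 9.2,"dy": 41.4,"dz": -14.4,"wx": -0.2,"wy": -0.7,"wz": 3},{"dx": 9.2,"dy": 41.4,"dz": -14.4,"wx": -0.2,"wy": -0.7,"wz": 3}], gripper=-1)

```text
t: 7.5
position: [494.9, -234.3, 198.8]
tool_rot: [3.14, 0.016, -0.217]
force: [0.3, 0.9, -0.4]
finger_gap: 93.3
```

```bash
python3 -c "
from h import *
d=cam('wrist');im=d['image'].copy()
c=blobs(mask(im,(15,70,60),(32,255,255)),400)
for k in c[:3]:
    r=cv2.minAreaRect(k);print(r,pts(d,r[0],35)[0],cv2.contourArea(k))
t=cam('top');cv2.imwrite('pics/w3.png',np.hstack([cv2.resize(im,(480,360)),t['image'][150:330:,160:320].repeat(2,0).repeat(2,1)])[:,:,::-1])"
```

```text
((321.0, 127.5), (147.0, 68.0), 90.0) [ 564.82849542 -248.54415094   35.        ] 5515.0
((462.5, 469.0), (20.0, 353.0), 90.0) [ 221.67461786 -313.60832652   35.        ] 4386.0
((570.7313232421875, 398.3359375), (83.11520385742188, 37.144710540771484), 82.01067352294922) [ 282.53174431 -419.57893553   35.        ] 1109.5
```

View pics/w3.png

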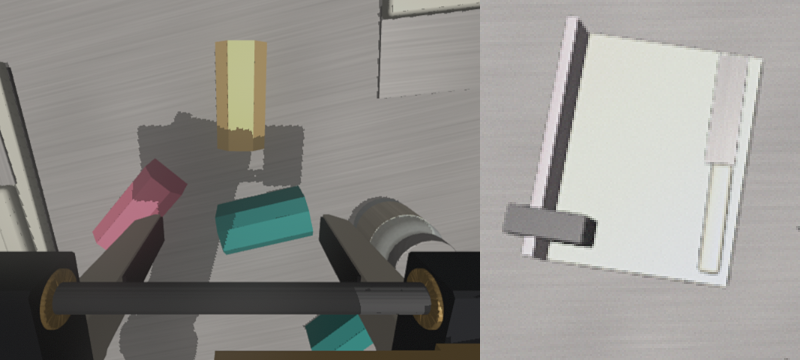

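The wrist view shows the cheese square to the tool, centred at (321,128) px. The top crop shows the stop at the near end.

```bash
python3 -c "
from h import *
go([564.6,-249.2,25],-0.218)"
```

```text
row [ 7.28  0.1  17.32] [0.1 0.8 0.2]
```

servo_tool(moves=[{"dx": 2.5,"dy": 0,"dz": 1,"wx": 0,"wy": 0,"wz": 0},{"dx": 5,"dy": 0,"dz": 2,"wx": 0,"wy": 0,"wz": 0},{"dx": 7.3,"dy": 0.1,"dz": 5,"wx": 0.1,"wy": 0.8,"wz": 0.2},{"dx": 7.3,"dy": 0.1,"dz": 8,"wx": 0.1,"wy": 0.8,"wz": 0.2},{"dx": 7.3,"dy": 0.1,"dz": 11,"wx": 0.1,"wy": 0.8,"wz": 0.2},{"dx": 7.3,"dy": 0.1,"dz": 14,"wx": 0.1,"wy": 0.8,"wz": 0.2},{"dx": 7.3,"dy": 0.1,"dz": 16,"wx": 0.1,"wy": 0.8,"wz": 0.2},{"dx": 7.3,"dy": 0.1,"dz": 17,"wx": 0.1,"wy": 0.8,"wz": 0.2},{"dx": 7.3,"dy": 0.1,"dz": 17.2,"wx": 0.1,"wy": 0.8,"wz": 0.2},{"dx": 7.3,"dy": 0.1,"dz": 17.2,"wx": 0.1,"wy": 0.8,"wz": 0.2}])

```text
t: 8.6
position: [565.8, -251.9, 27.3]
tool_rot: [3.14, -0.003, -0.22]
force: [-0.1, 0.0, 0.4]
finger_gap: 93.0
```

servo_tool(moves=[{"dx": 0,"dy": 0,"dz": 0,"wx": 0,"wy": 0,"wz": 0},{"dx": 0,"dy": 0,"dz": 0,"wx": 0,"wy": 0,"wz": 0},{"dx": 0,"dy": 0,"dz": 0,"wx": 0,"wy": 0,"wz": 0},{"dx": 0,"dy": 0,"dz": 0,"wx": 0,"wy": 0,"wz": 0},{"dx": 0,"dy": 0,"dz": 0,"wx": 0,"wy": 0,"wz": 0},{"dx": 0,"dy": 0,"dz": 0,"wx": 0,"wy": 0,"wz": 0},{"dx": 0,"dy": 0,"dz": 0,"wx": 0,"wy": 0,"wz": 0},{"dx": 0,"dy": 0,"dz": 0,"wx": 0,"wy": 0,"wz": 0}], gripper=1, newtons=25)

```text
t: 9.4
position: [565.4, -251.8, 26.9]
tool_rot: [3.141, -0.002, -0.221]
force: [-0.4, 2.0, 2.2]
finger_gap: 48.0
```

```bash
python3 -c "
from h import *
gs();s=manip.state();print(s['position'],s['tool_rot'])
p=s['position'].copy();p[2]=150;go(p,-.218)
go(g2w(-18,24,160),TH); go(g2w(-18,24,48),TH)"
```

```text
guide pos [  85.8 -365.    26.9] yaw [ 3.141e+00 -2.000e-03 -5.400e-02] F guide [-0.8  1.9  2.2] gap 48.0 t 9.4
[ 565.43910325 -251.84808529   26.91327904] [ 3.14073388e+00 -1.90473283e-03 -2.20511374e-01]
row [ 2.000e-02  1.000e-02 -1.231e+01] [ 0.  -0.1 -0.1]
row [-12.42 -38.27 -13.37] [ 0.1 -0.1 -3.1]
row [-12.44 -38.28  -2.17] [ 0.1 -0.1 -3.1]
```

Gripped: gap 48.0 mm. Now I lift and carry it over.

servo_tool(moves=[{"dx": 0,"dy": 0,"dz": -2,"wx": 0,"wy": 0,"wz": 0},{"dx": 0,"dy": 0,"dz": -5,"wx": 0,"wy": 0,"wz": 0},{"dx": 0,"dy": 0,"dz": -8.5,"wx": 0,"wy": 0,"wz": 0},{"dx": 0,"dy": -1,"dz": -12,"wx": 0,"wy": 0,"wz": 0},{"dx": -1,"dy": -3.5,"dz": -13.4,"wx": 0,"wy": 0,"wz": 0},{"dx": -2,"dy": -7,"dz": -13.4,"wx": 0,"wy": 0,"wz": 0},{"dx": -3.5,"dy": -11,"dz": -13.4,"wx": 0,"wy": 0,"wz": -1},{"dx": -5,"dy": -15,"dz": -13.4,"wx": 0,"wy": 0,"wz": -1},{"dx": -6,"dy": -19,"dz": -13.4,"wx": 0,"wy": 0,"wz": -2},{"dx": -7.5,"dy": -23,"dz": -13.4,"wx": 0,"wy": 0,"wz": -2},{"dx": -9,"dy": -27,"dz": -13.4,"wx": 0,"wy": 0,"wz": -3.1},{"dx": -10,"dy": -31,"dz": -13.4,"wx": 0,"wy": 0,"wz": -3.1},{"dx": -11.5,"dy": -34,"dz": -13.4,"wx": 0,"wy": 0,"wz": -3.1},{"dx": -12.4,"dy": -37,"dz": -13.4,"wx": 0,"wy": 0,"wz": -3.1},{"dx": -12.4,"dy": -38.3,"dz": -13.4,"wx": 0,"wy": 0,"wz": -3.1},{"dx": -12.4,"dy": -38.3,"dz": -13.4,"wx": 0,"wy": 0,"wz": -3.1},{"dx": -12.4,"dy": -38.3,"dz": -13.4,"wx": 0,"wy": 0,"wz": -3.1}])

```text
t: 11.1
position: [528.3, 145.9, 159.4]
tool_rot: [3.137, -0.002, -0.169]
force: [1.1, -0.3, -2.3]
finger_gap: 48.2
```

```bash
python3 -c "
from h import *
gs();go(g2w(-16,24,50),TH)
d=cam('wrist');cv2.imwrite('pics/w4.png',d['image'][:,:,::-1])"
```

```text
guide pos [-17.   21.1 159.4] yaw [ 3.137e+00 -2.000e-03 -2.000e-03] F guide [ 1.1 -0.1 -2.3] gap 48.2 t 11.1
row [ 0.08 -0.35 10.94] [ 0.3 -0.1 -0.1]
```

View pics/w4.png

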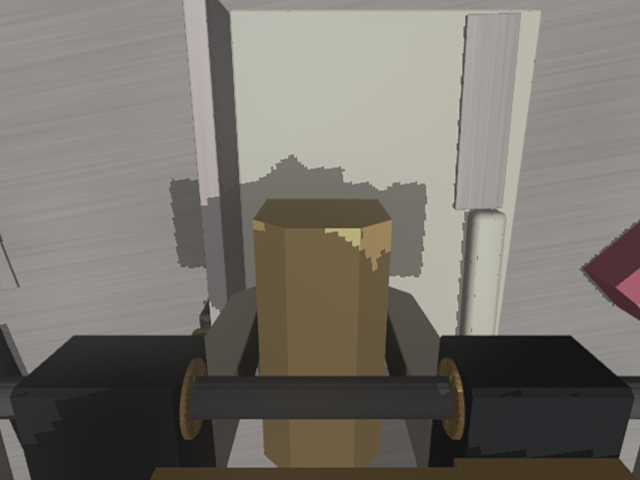

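The cheese is held straight between the fingers, parallel to the fence at (240,150). Lowering.

servo_tool(moves=[{"dx": 0.1,"dy": -0.3,"dz": 2,"wx": 0,"wy": 0,"wz": 0},{"dx": 0.1,"dy": -0.3,"dz": 4,"wx": 0,"wy": 0,"wz": 0},{"dx": 0.1,"dy": -0.3,"dz": 6,"wx": 0,"wy": 0,"wz": 0},{"dx": 0.1,"dy": -0.3,"dz": 8,"wx": 0,"wy": 0,"wz": 0},{"dx": 0.1,"dy": -0.3,"dz": 9.5,"wx": 0,"wy": 0,"wz": 0},{"dx": 0.1,"dy": -0.3,"dz": 10.3,"wx": 0,"wy": 0,"wz": 0},{"dx": 0.1,"dy": -0.3,"dz": 10.7,"wx": 0,"wy": 0,"wz": 0},{"dx": 0.1,"dy": -0.3,"dz": 10.9,"wx": 0,"wy": 0,"wz": 0},{"dx": 0.1,"dy": -0.3,"dz": 10.9,"wx": 0,"wy": 0,"wz": 0}])

```text
t: 12.05
position: [529.9, 150.7, 51.2]
tool_rot: [3.14, -0.003, -0.167]
force: [-0.2, 0.1, -3.1]
finger_gap: 47.7
```

```bash
python3 -c "
from h import *
gs()"
```

```text
guide pos [-16.1  26.1  51.2] yaw [ 3.14e+00 -3.00e-03 -0.00e+00] F guide [-0.3  0.  -3.1] gap 47.7 t 12.05
```

servo_tool(moves=[{"dx": 0,"dy": 0,"dz": 0.2,"wx": 0,"wy": 0,"wz": 0},{"dx": 0,"dy": 0,"dz": 0.4,"wx": 0,"wy": 0,"wz": 0},{"dx": 0,"dy": 0,"dz": 0.5,"wx": 0,"wy": 0,"wz": 0},{"dx": 0,"dy": 0,"dz": 0.5,"wx": 0,"wy": 0,"wz": 0}])

```text
t: 12.45
position: [529.9, 151.1, 46.8]
tool_rot: [3.14, -0.003, -0.167]
force: [-1.0, -0.2, 5.2]
finger_gap: 47.9
```

```bash
python3 -c "
from h import *
gs()"
```

```text
guide pos [-16.3  26.5  46.8] yaw [ 3.14e+00 -3.00e-03  0.00e+00] F guide [-0.9 -0.4  5.2] gap 47.9 t 12.45
```

servo_tool(moves=[{"dx": 0,"dy": 0,"dz": 0,"wx": 0,"wy": 0,"wz": 0},{"dx": 0,"dy": 0,"dz": 0,"wx": 0,"wy": 0,"wz": 0},{"dx": 0,"dy": 0,"dz": 0,"wx": 0,"wy": 0,"wz": 0},{"dx": 0,"dy": 0,"dz": -1,"wx": 0,"wy": 0,"wz": 0},{"dx": 0,"dy": 0,"dz": -3,"wx": 0,"wy": 0,"wz": 0},{"dx": 0,"dy": 0,"dz": -6,"wx": 0,"wy": 0,"wz": 0},{"dx": 0,"dy": 0,"dz": -7.5,"wx": 0,"wy": 0,"wz": 0},{"dx": 0,"dy": 0,"dz": -7.5,"wx": 0,"wy": 0,"wz": 0}], gripper=-0.25)

```text
t: 13.25
position: [531.3, 151.7, 123.6]
tool_rot: [-3.141, -0.007, -0.167]
force: [1.1, 0.6, -0.3]
finger_gap: 57.7
```

```bash
python3 -c "
from h import *
gs();go(g2w(-16,-25,122),TH);go(g2w(-16,-25,48),TH)"
```

```text
guide pos [-15.   27.3 123.6] yaw [-3.141 -0.007  0.   ] F guide [ 0.9  0.8 -0.3] gap 57.7 t 13.25
row [-0.1   5.23  0.16] [-0.  -0.4  0. ]
row [-0.16  5.23  7.56] [-0.  -0.4  0. ]
```

```bash
python3 -c "
from h import *
print(manip.state()['joint_positions'].round(2));go(g2w(-20,-30,124),TH+np.pi/2)"
```

```text
[-0.32  0.6   0.01  1.84 -0.    0.69 -2.06]
row [-0.5   5.73 -0.04] [  0.3  -0.4 -90. ]
```

servo_tool(moves=[{"dx": 0,"dy": 3,"dz": 0,"wx": 0,"wy": 0,"wz": -8},{"dx": -0.5,"dy": 5.7,"dz": 0,"wx": 0,"wy": 0,"wz": -16},{"dx": -0.5,"dy": 5.7,"dz": 0,"wx": 0,"wy": 0,"wz": -24},{"dx": -0.5,"dy": 5.7,"dz": 0,"wx": 0,"wy": 0,"wz": -32},{"dx": -0.5,"dy": 5.7,"dz": 0,"wx": 0,"wy": 0,"wz": -40},{"dx": -0.5,"dy": 5.7,"dz": 0,"wx": 0,"wy": 0,"wz": -48},{"dx": -0.5,"dy": 5.7,"dz": 0,"wx": 0,"wy": 0,"wz": -56},{"dx": -0.5,"dy": 5.7,"dz": 0,"wx": 0,"wy": 0,"wz": -64},{"dx": -0.5,"dy": 5.7,"dz": 0,"wx": 0,"wy": 0,"wz": -72},{"dx": -0.5,"dy": 5.7,"dz": 0,"wx": 0,"wy": 0,"wz": -80},{"dx": -0.5,"dy": 5.7,"dz": 0,"wx": 0,"wy": 0,"wz": -88},{"dx": -0.5,"dy": 5.7,"dz": 0,"wx": 0,"wy": 0,"wz": -90},{"dx": -0.5,"dy": 5.7,"dz": 0,"wx": 0,"wy": 0,"wz": -90},{"dx": -0.5,"dy": 5.7,"dz": 0,"wx": 0,"wy": 0,"wz": -90}], gripper=0.35)

```text
t: 14.65
position: [514.8, 95.7, 120.6]
tool_rot: [3.14, 0.002, 1.402]
force: [-0.3, -0.1, 0.0]
finger_gap: 30.5
```

```bash
python3 -c "
from h import *
gs();print(manip.state()['joint_positions'].round(2));go(g2w(-16,-20,50),TH+np.pi/2)
d=cam('wrist');cv2.imwrite('pics/w5.png',d['image'][:,:,::-1])"
```

```text
guide pos [-21.9 -30.6 120.6] yaw [3.140e+00 2.000e-03 1.569e+00] F guide [-0.2 -0.2  0. ] gap 30.5 t 14.65
[ 0.07  0.61 -0.46  1.91  0.4   0.71 -0.79]
row [1.08 0.58 7.06] [ 0.1  0.1 -0.1]
```

View pics/w5.png

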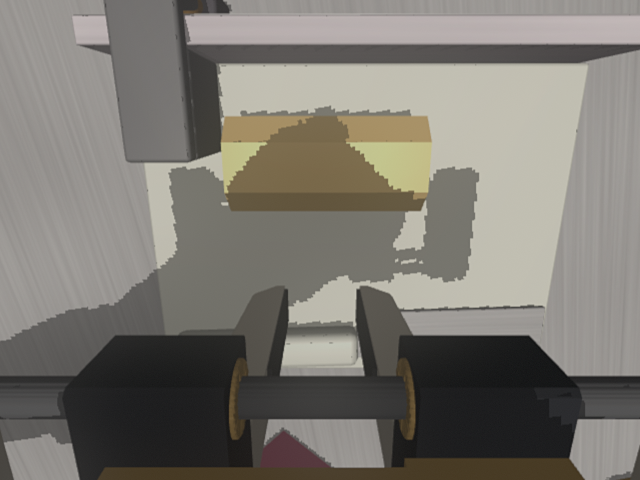

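The cheese spans (221–432, 116–210) px, parallel to the fence, with a small gap to the stop. Next I lower the spread fingers and push it to the fence.

servo_tool(moves=[{"dx": 0.3,"dy": 0.3,"dz": 2.5,"wx": 0,"wy": 0,"wz": 0},{"dx": 0.3,"dy": 0.5,"dz": 5,"wx": 0,"wy": 0,"wz": 0},{"dx": 0.3,"dy": 0.5,"dz": 7.3,"wx": 0,"wy": 0,"wz": 0},{"dx": 0.3,"dy": 0.5,"dz": 7.4,"wx": 0,"wy": 0,"wz": 0},{"dx": 1,"dy": 0.5,"dz": 7.4,"wx": 0,"wy": 0,"wz": 0},{"dx": 1.6,"dy": 0.5,"dz": 7.4,"wx": 0,"wy": 0,"wz": 0},{"dx": 2.2,"dy": 0.5,"dz": 7.4,"wx": 0,"wy": 0,"wz": 0},{"dx": 2.8,"dy": 0.5,"dz": 7.4,"wx": 0,"wy": 0,"wz": 0},{"dx": 3.3,"dy": 0.5,"dz": 7.4,"wx": 0,"wy": 0,"wz": 0},{"dx": 3.8,"dy": 0.5,"dz": 7.4,"wx": 0,"wy": 0,"wz": 0},{"dx": 4.3,"dy": 0.5,"dz": 7.4,"wx": 0,"wy": 0,"wz": 0},{"dx": 4.7,"dy": 0.5,"dz": 7.4,"wx": 0,"wy": 0,"wz": 0},{"dx": 5,"dy": 0.5,"dz": 7.4,"wx": 0,"wy": 0,"wz": 0},{"dx": 5,"dy": 0.5,"dz": 7.4,"wx": 0,"wy": 0,"wz": 0}])

```text
t: 16.1
position: [528.4, 145.1, 46.8]
tool_rot: [3.14, 0.001, 1.405]
force: [0.1, 0.5, -0.1]
finger_gap: 30.3
```

```bash
python3 -c "
from h import *
gs()"
```

```text
guide pos [-16.7  20.3  46.8] yaw [3.140e+00 1.000e-03 1.572e+00] F guide [-0.   0.5 -0.1] gap 30.3 t 16.1
```

servo_tool(moves=[{"dx": 0.2,"dy": 0,"dz": 0,"wx": 0,"wy": 0,"wz": 0},{"dx": 0.4,"dy": 0,"dz": 0,"wx": 0,"wy": 0,"wz": 0},{"dx": 0.6,"dy": 0,"dz": 0,"wx": 0,"wy": 0,"wz": 0},{"dx": 0.7,"dy": 0,"dz": 0,"wx": 0,"wy": 0,"wz": 0},{"dx": 0.7,"dy": 0,"dz": 0,"wx": 0,"wy": 0,"wz": 0}])

```text
t: 16.6
position: [528.9, 147.9, 46.7]
tool_rot: [3.141, 0.008, 1.402]
force: [-1.0, -5.5, 4.4]
finger_gap: 30.3
```

```bash
python3 -c "
from h import *
gs()"
```

```text
guide pos [-16.7  23.1  46.7] yaw [3.141 0.008 1.569] F guide [-0.  -5.6  4.4] gap 30.3 t 16.6
```

servo_tool(moves=[{"dx": -1,"dy": 0,"dz": 0,"wx": 0,"wy": 0,"wz": 0},{"dx": -2,"dy": 0,"dz": -1,"wx": 0,"wy": 0,"wz": 0},{"dx": -2,"dy": 0,"dz": -4,"wx": 0,"wy": 0,"wz": 0},{"dx": -2,"dy": 0,"dz": -8,"wx": 0,"wy": 0,"wz": 0},{"dx": -1,"dy": 2,"dz": -8.5,"wx": 0,"wy": 0,"wz": 0},{"dx": 1,"dy": 6,"dz": -8.5,"wx": 0,"wy": 0,"wz": 0},{"dx": 2.5,"dy": 9.5,"dz": -8.5,"wx": 0,"wy": 0,"wz": 0},{"dx": 2.5,"dy": 9.5,"dz": -8.5,"wx": 0,"wy": 0,"wz": 0},{"dx": 2.5,"dy": 9.5,"dz": -8.5,"wx": 0,"wy": 0,"wz": 0}], gripper=1)

```text
t: 17.5
position: [627.0, 160.1, 131.9]
tool_rot: [3.141, 0.001, 1.404]
force: [-0.6, -0.5, -0.2]
finger_gap: 0.4
```

```bash
python3 -c "
from h import *
gs();go(g2w(80,51,47),TH+np.pi/2)"
```

```text
guide pos [ 78.   51.5 131.9] yaw [3.141e+00 1.000e-03 1.571e+00] F guide [-0.5 -0.5 -0.2] gap 0.4 t 17.5
row [-0.03  0.19  8.49] [ 0.1  0.1 -0. ]
```

servo_tool(moves=[{"dx": 0,"dy": 0.2,"dz": 2.5,"wx": 0,"wy": 0,"wz": 0},{"dx": 0,"dy": 0.2,"dz": 5,"wx": 0,"wy": 0,"wz": 0},{"dx": 0,"dy": 0.2,"dz": 7.5,"wx": 0,"wy": 0,"wz": 0},{"dx": 0,"dy": 0.2,"dz": 8.5,"wx": 0,"wy": 0,"wz": 0},{"dx": 0,"dy": -0.5,"dz": 8.5,"wx": 0,"wy": 0,"wz": 0},{"dx": 0,"dy": -1,"dz": 8.5,"wx": 0,"wy": 0,"wz": 0},{"dx": 0,"dy": -1.5,"dz": 8.5,"wx": 0,"wy": 0,"wz": 0},{"dx": 0,"dy": -2,"dz": 8.5,"wx": 0,"wy": 0,"wz": 0},{"dx": 0,"dy": -2.4,"dz": 8.5,"wx": 0,"wy": 0,"wz": 0},{"dx": 0,"dy": -2.8,"dz": 8.5,"wx": 0,"wy": 0,"wz": 0},{"dx": 0,"dy": -3.2,"dz": 8.5,"wx": 0,"wy": 0,"wz": 0},{"dx": 0,"dy": -3.5,"dz": 8.5,"wx": 0,"wy": 0,"wz": 0},{"dx": 0,"dy": -3.5,"dz": 8.5,"wx": 0,"wy": 0,"wz": 0}])

```text
t: 18.8
position: [592.7, 165.8, 47.0]
tool_rot: [3.14, 0.002, 1.404]
force: [-0.6, 0.8, 0.0]
finger_gap: 0.2
```

```bash
python3 -c "
from h import *
gs()"
```

```text
guide pos [43.3 51.4 47. ] yaw [3.140e+00 2.000e-03 1.571e+00] F guide [-0.8  0.7  0. ] gap 0.2 t 18.8
```

servo_tool(moves=[{"dx": 0,"dy": -0.2,"dz": 0,"wx": 0,"wy": 0,"wz": 0},{"dx": 0,"dy": -0.4,"dz": 0,"wx": 0,"wy": 0,"wz": 0},{"dx": 0,"dy": -0.6,"dz": 0,"wx": 0,"wy": 0,"wz": 0},{"dx": 0,"dy": -0.6,"dz": 0,"wx": 0,"wy": 0,"wz": 0}])

```text
t: 19.2
position: [586.7, 166.8, 46.9]
tool_rot: [3.14, 0.002, 1.404]
force: [1.6, -0.2, 0.4]
finger_gap: 0.5
```

```bash
python3 -c "
from h import *
gs()"
```

```text
guide pos [37.1 51.4 46.9] yaw [3.140e+00 2.000e-03 1.571e+00] F guide [1.6 0.  0.4] gap 0.5 t 19.2
```

servo_tool(moves=[{"dx": 0,"dy": -0.2,"dz": 0,"wx": 0,"wy": 0,"wz": 0},{"dx": 0,"dy": -0.4,"dz": 0,"wx": 0,"wy": 0,"wz": 0},{"dx": 0,"dy": -0.5,"dz": 0,"wx": 0,"wy": 0,"wz": 0},{"dx": 0,"dy": -0.5,"dz": 0,"wx": 0,"wy": 0,"wz": 0}])

```text
t: 19.6
position: [586.0, 166.8, 47.7]
tool_rot: [3.132, -0.0, 1.402]
force: [7.3, -1.0, -1.4]
finger_gap: 0.6
```

```bash
python3 -c "
from h import *
gs()"
```

```text
guide pos [36.5 51.3 47.7] yaw [ 3.132 -0.     1.569] F guide [ 7.4  0.2 -1.4] gap 0.6 t 19.6
```

servo_tool(moves=[{"dx": 0,"dy": 1,"dz": 0,"wx": 0,"wy": 0,"wz": 0},{"dx": 0,"dy": 1.5,"dz": -2,"wx": 0,"wy": 0,"wz": 0},{"dx": 0,"dy": 1.5,"dz": -5,"wx": 0,"wy": 0,"wz": 0},{"dx": 0,"dy": 1.5,"dz": -8,"wx": 0,"wy": 0,"wz": 0},{"dx": -1,"dy": 0,"dz": -8,"wx": 0,"wy": 0,"wz": 0},{"dx": -3,"dy": -3,"dz": -8,"wx": 0,"wy": 0,"wz": 0},{"dx": -5.5,"dy": -6,"dz": -8,"wx": 0,"wy": 0,"wz": 0},{"dx": -6,"dy": -6.7,"dz": -8,"wx": 0,"wy": 0,"wz": 0},{"dx": -6,"dy": -6.7,"dz": -8,"wx": 0,"wy": 0,"wz": 0}], gripper=0.35)

```text
t: 20.5
position: [504.2, 118.9, 126.7]
tool_rot: [-3.141, 0.004, 1.404]
force: [0.9, 1.2, -0.4]
finger_gap: 30.0
```

```bash
cat >> h.py <<'E'
def tilt(deg):
    s,c=np.sin(np.radians(deg)),np.cos(np.radians(deg))
    return RG*Ro.from_matrix(np.array([[0,c,s],[1,0,0],[0,s,-c]]).T)
E
python3 -c "
from h import *
gs();print(manip.state()['joint_positions'].round(2));go(g2w(-30,-10,120),0,tilt(45))"
```

```text
guide pos [-36.3  -9.5 126.7] yaw [-3.141  0.004  1.571] F guide [ 0.7  1.3 -0.4] gap 30.0 t 20.5
[ 0.03  0.6  -0.46  1.92  0.4   0.72 -0.83]
row [-0.04  0.63  0.67] [-0.  45.2 -0. ]
```

servo_tool(moves=[{"dx": 0,"dy": 0.2,"dz": 0.2,"wx": 0,"wy": 6,"wz": 0},{"dx": 0,"dy": 0.4,"dz": 0.4,"wx": 0,"wy": 12,"wz": 0},{"dx": 0,"dy": 0.6,"dz": 0.6,"wx": 0,"wy": 18,"wz": 0},{"dx": 0,"dy": 0.6,"dz": 0.6,"wx": 0,"wy": 24,"wz": 0},{"dx": 0,"dy": 0.6,"dz": 0.6,"wx": 0,"wy": 30,"wz": 0},{"dx": 0,"dy": 0.6,"dz": 0.6,"wx": 0,"wy": 36,"wz": 0},{"dx": 0,"dy": 0.6,"dz": 0.6,"wx": 0,"wy": 42,"wz": 0},{"dx": 0,"dy": 0.6,"dz": 0.6,"wx": 0,"wy": 45.2,"wz": 0},{"dx": 0,"dy": 0.6,"dz": 0.6,"wx": 0,"wy": 45.2,"wz": 0},{"dx": 0,"dy": 0.6,"dz": 0.6,"wx": 0,"wy": 45.2,"wz": 0}])

```text
t: 21.5
position: [513.1, 118.9, 121.0]
tool_rot: [3.139, -0.788, 1.405]
force: [-0.0, 0.9, -0.5]
finger_gap: 30.3
```

```bash
python3 -c "
from h import *
gs();print(manip.state()['joint_positions'].round(2));go(g2w(-30,9.2,91.4),0,tilt(45))
d=cam('wrist');cv2.imwrite('pics/w6.png',d['image'][:,:,::-1])"
```

```text
guide pos [-27.5  -8.1 121. ] yaw [ 3.139 -0.788  1.572] F guide [-0.2  0.9 -0.5] gap 30.3 t 21.5
[ 0.79  0.98 -1.09  2.06  0.14  0.34 -0.27]
row [-0.88 -0.26  3.31] [ 0.1 -0.1  0. ]
```

View pics/w6.png

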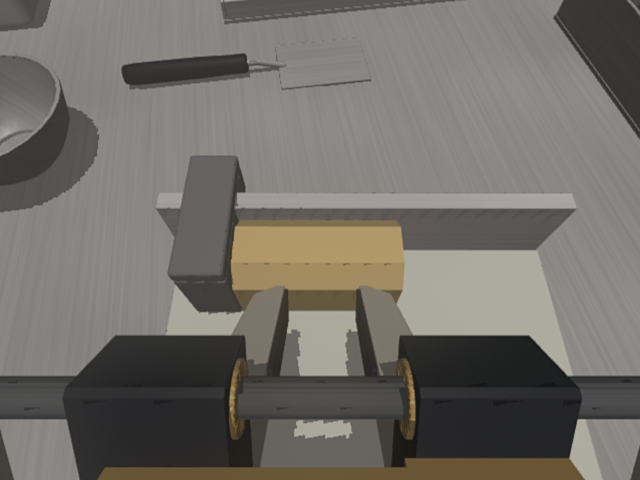

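The cheese at (232–404, 222–305) px is against the stop and parallel to the fence, and the tool is tilted 45°. Now the approach along the slant.

servo_tool(moves=[{"dx": -0.4,"dy": -0.2,"dz": 1,"wx": 0,"wy": 0,"wz": 0},{"dx": -0.9,"dy": -0.3,"dz": 2,"wx": 0,"wy": 0,"wz": 0},{"dx": -0.9,"dy": -0.3,"dz": 3,"wx": 0,"wy": 0,"wz": 0},{"dx": -0.9,"dy": -0.3,"dz": 3.6,"wx": 0,"wy": 0,"wz": 0},{"dx": -0.9,"dy": -0.3,"dz": 3.6,"wx": 0,"wy": 0,"wz": 0},{"dx": -0.9,"dy": -0.3,"dz": 3.6,"wx": 0,"wy": 0,"wz": 0}])

```text
t: 22.15
position: [512.0, 138.4, 89.1]
tool_rot: [3.139, -0.787, 1.407]
force: [0.3, -0.4, 0.7]
finger_gap: 30.0
```

```bash
python3 -c "
from h import *
gs();print(manip.state()['joint_positions'].round(2));go(g2w(-30,22.2,78.4),0,tilt(45))"
```

```text
guide pos [-31.8  11.   89.1] yaw [ 3.139 -0.787  1.574] F guide [ 0.4 -0.4  0.7] gap 30.0 t 22.15
[ 0.72  1.02 -1.03  2.08  0.16  0.25 -0.27]
row [0.03 0.18 1.55] [ 0.  -0.1  0.1]
```

servo_tool(moves=[{"dx": 0,"dy": 0.1,"dz": 0.5,"wx": 0,"wy": 0,"wz": 0},{"dx": 0,"dy": 0.1,"dz": 1,"wx": 0,"wy": 0,"wz": 0},{"dx": 0,"dy": 0.1,"dz": 1.3,"wx": 0,"wy": 0,"wz": 0},{"dx": 0,"dy": 0.1,"dz": 1.5,"wx": 0,"wy": 0,"wz": 0},{"dx": 0,"dy": 0.1,"dz": 1.7,"wx": 0,"wy": 0,"wz": 0},{"dx": 0,"dy": 0.1,"dz": 1.7,"wx": 0,"wy": 0,"wz": 0}])

```text
t: 22.75
position: [514.9, 149.9, 76.9]
tool_rot: [3.139, -0.787, 1.406]
force: [-0.3, 0.5, -0.0]
finger_gap: 30.3
```

```bash
python3 -c "
from h import *
gs()"
```

```text
guide pos [-30.8  22.8  76.9] yaw [ 3.139 -0.787  1.573] F guide [-0.3  0.4 -0. ] gap 30.3 t 22.75
```

servo_tool(moves=[{"dx": 0,"dy": 0,"dz": 0.1,"wx": 0,"wy": 0,"wz": 0},{"dx": 0,"dy": 0,"dz": 0.2,"wx": 0,"wy": 0,"wz": 0},{"dx": 0,"dy": 0,"dz": 0.3,"wx": 0,"wy": 0,"wz": 0},{"dx": 0,"dy": 0,"dz": 0.3,"wx": 0,"wy": 0,"wz": 0}])

```text
t: 23.15
position: [515.2, 150.4, 76.3]
tool_rot: [3.138, -0.786, 1.406]
force: [-6.2, -14.0, 16.2]
finger_gap: 30.1
```

```bash
python3 -c "
from h import *
gs()"
```

```text
guide pos [-30.6  23.4  76.3] yaw [ 3.138 -0.786  1.573] F guide [ -3.7 -14.9  16.2] gap 30.1 t 23.15
```

servo_tool(moves=[{"dx": 0,"dy": -0.1,"dz": 0.05,"wx": 0,"wy": 0,"wz": 0},{"dx": 0,"dy": -0.2,"dz": 0.1,"wx": 0,"wy": 0,"wz": 0},{"dx": 0,"dy": -0.2,"dz": 0.1,"wx": 0,"wy": 0,"wz": 0},{"dx": 0,"dy": -0.2,"dz": 0.1,"wx": 0,"wy": 0,"wz": 0}])

```text
t: 23.55
position: [515.2, 150.5, 76.2]
tool_rot: [3.134, -0.786, 1.406]
force: [-4.6, -19.6, 21.1]
finger_gap: 30.2
```

```bash
python3 -c "
from h import *
gs()"
```

```text
guide pos [-30.7  23.4  76.2] yaw [ 3.134 -0.786  1.573] F guide [ -1.2 -20.1  21.1] gap 30.2 t 23.55
```

servo_tool(moves=[{"dx": 0,"dy": -0.15,"dz": 0,"wx": 0,"wy": 0,"wz": 0},{"dx": 0,"dy": -0.3,"dz": 0,"wx": 0,"wy": 0,"wz": 0},{"dx": 0,"dy": -0.3,"dz": 0,"wx": 0,"wy": 0,"wz": 0},{"dx": 0,"dy": -0.3,"dz": 0,"wx": 0,"wy": 0,"wz": 0}])

```text
t: 23.95
position: [515.0, 150.4, 76.3]
tool_rot: [3.129, -0.786, 1.405]
force: [-1.7, -17.1, 18.7]
finger_gap: 30.3
```

```bash
python3 -c "
from h import *
gs();w=cam('wrist')['image'][140:380,140:480];s=cam('scene')['image'][170:330,290:470]
s=cv2.resize(s,(450,400));w=cv2.resize(w,None,fx=1,fy=1);w=cv2.copyMakeBorder(w,0,160,0,0,0)
cv2.imwrite('pics/f.png',np.hstack([w,s])[:,:,::-1])"
```

```text
guide pos [-30.8  23.3  76.3] yaw [ 3.129 -0.786  1.572] F guide [  1.2 -17.2  18.7] gap 30.3 t 23.95
```

View pics/f.png

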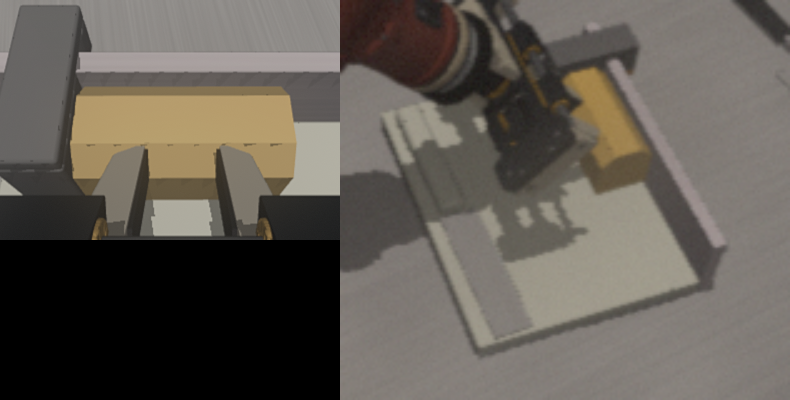

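The wrist crop shows the cheese flush against the stop and fence, with both fingertips on the open-side bevel. The scene crop agrees, and the knife is untouched. A short hold to check the push is steady, then I hand in.

servo_tool(moves=[{"dx": 0,"dy": 0,"dz": 0.05,"wx": 0,"wy": 0,"wz": 0},{"dx": 0,"dy": 0,"dz": 0.05,"wx": 0,"wy": 0,"wz": 0},{"dx": 0,"dy": 0,"dz": 0.05,"wx": 0,"wy": 0,"wz": 0},{"dx": 0,"dy": 0,"dz": 0.05,"wx": 0,"wy": 0,"wz": 0},{"dx": 0,"dy": 0,"dz": 0.05,"wx": 0,"wy": 0,"wz": 0},{"dx": 0,"dy": 0,"dz": 0.05,"wx": 0,"wy": 0,"wz": 0}])

```text
t: 24.65
position: [515.0, 150.4, 76.2]
tool_rot: [3.129, -0.786, 1.405]
force: [-1.9, -20.2, 22.0]
finger_gap: 29.9
```

```bash
python3 -c "
from h import *
gs();manip.hand_in();gs()"
```

```text
guide pos [-30.8  23.3  76.2] yaw [ 3.129 -0.786  1.572] F guide [  1.5 -20.3  22. ] gap 29.9 t 24.65
the job is handed in; nothing more can be done
the job is handed in; nothing more can be done
```

The job is handed in at 24.7 s, with the fingers still pressing the cheese into the corner.

- **Stop:** I pushed it along the fence with closed fingers to its home end. It stayed rigid there up to about 14 N, and the top view showed it at the near end. I did not see the detent's own force peak as it snapped in.
- **Cheese:** I laid it on the board, pushed it to the fence, then along to the stop. Contact showed at about 6 N against the fence and 7 N against the stop.
- **Final push:** With the tool tilted 45° and both fingertips on the open-side bevel, the last reading was about 20 N into the fence and 22 N down. There was also about 1.5 N toward the stop.
- **Last checks:** The wrist and scene pictures show the cheese flush with the fence and stop and the knife where it was. No other object was touched by plan, though I took no final full picture of all of them. My estimate of the guide's position differed from the contact positions by about 1 to 2 mm, within the camera calibration.

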